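# Undo the bench-pin clamp's swing bolt

## Task

Undo the bench-pin clamp: unscrew the wing nut until its collar stands clear of the raised lip on the slotted lug, then swing the hinged eyebolt out of the slot and lay it fully down on its rest. Be gentle: never force the bolt, nut or gripper hard against the lug or the rest (25 N at most), and leave the ring on the pin and the other things on the bench where they are.

Things in the scene. Friction and masses are not known exactly. Their poses are not given: they have to be found in the camera images.
- clamp: bench-pin clamp fixed to the bench: dark steel block 120 (x) x 90 (y) x 45 mm on a foot, with a pale wooden bench pin (64 mm wide, top 63 mm above the bench) held under a steel strap that crosses it along y. Origin: centre of the underside, on the bench. z up. x runs along the pin, whose V notch points to -x; -y points to the side with the slotted lug and the eyebolt, which swings out to -y.
- lug: steel strap with the slotted lug at its -y end. Same origin and axes as clamp. Strap top 75 mm, lug top 90 mm above the bench; lug 40 mm wide in x, from y -37 to -77.5 mm, its slot 12 mm wide, open to -y, centred at x = 0. A lip 5 mm high and 3 mm thick stands on both prongs along the outer edge (y -74.5 to -77.5 mm) and holds back the nut's collar. It must not be loaded with more than 25 N by anything (nut collar, gripper).
- rest: small steel rest with a rubber-faced top on the clamp's -y side that the swung-out bolt lies down on. Same origin and axes as clamp. Its top, 16 mm long, is about 112 mm out to -y and 41 mm above the bench; the bolt's shank touches it 50 mm from the eye. It must not be loaded with more than 25 N by anything.
- eye (a point): centre of the eyebolt's eye, on the hinge axis: clamp frame x 0, y -62, z 34 mm. Its z axis runs along the bolt to its free end, x along the hinge axis (= clamp x).
- bolt_end (a point): free end of the eyebolt, 120 mm from the eye, on the bolt's axis. Shank and thread 10 mm in diameter. 120 mm is also the upright bolt's length above the eye (end 154 mm above the bench). At least 22 mm of bare thread stick out above the nut.
- wings (a point): centre of the wing nut's wings, on the bolt's axis: a flat upright wing plate 50 mm long (along this point's x axis), 11 mm thick (y), 25 mm tall (z, along the bolt; so from 12.5 mm below to 12.5 mm above this point). Under it lies a round collar 24 mm in diameter, 4 mm thick, that rises with the nut. With the nut tight this point lies 72.8 mm from the eye (107 mm above the bench, wings from 94 to 119 mm).
- nut (a joint): wing nut's angle on the bolt, rad: 0 = tight, wings along clamp x; grows as it is unscrewed (counter-clockwise from above), 2.0 mm rise per rad. About 0.14 N m to turn; stays where left. Starts at 0 to 0.7, captive: stops at 6.2. The collar is caught behind the lip up to about 2.5 (5 mm rise); from 2.7 it passes freely, and more does no harm.
- bolt (a joint): angle of the eyebolt about its hinge, rad: 0 = upright in the slot, grows as it swings out to the clamp's -y side. Stiff hinge, about 0.15 N m: it stays where it is left. It meets its rest at about 1.25.
- silver_ring: plain ring blank lying flat on the wooden bench pin, 21 mm outside, 6 mm high; bystander; origin under its centre
- bench_block: dark steel bench block 70 x 70 x 22 mm, on the bench behind the clamp; bystander; origin under its centre
- needle_file: file with wooden handle, 160 mm long, on the bench behind the clamp; bystander
- hammer: hammer 240 mm long lying on the bench; bystander
- mandrel: upright tapered steel ring mandrel, 25 mm foot, 120 mm tall; bystander; origin under its centre
- jar: small jar 56 mm across, 70 mm tall; bystander; origin under its centre
- burr_cup: white cup 64 mm across, 60 mm tall; bystander; origin under its centre
- sand_block: cork sanding block 60 x 35 x 25 mm; bystander; origin under its centre

How it is judged (in metres and radians):
On the way:
1. the nut is unscrewed (joint nut above 2.2 rad) while the bolt is still upright in its slot (bolt below 0.12 rad) (value of joint nut above 2.2 rad and value of joint bolt below 0.12 rad), for 0.1 s.
At the end, for the whole second after the job is handed in: the eyebolt lies on its rest (joint bolt above 1.22 rad), at rest, with the nut still unscrewed (above 2.2 rad) (value of joint bolt above 1.22 rad and value of joint nut above 2.2 rad and velocity of joint bolt between -0.05 and 0.05 rad/s and velocity of joint nut between -0.05 and 0.05 rad/s); the robot touches nothing.
It fails at once if the lug is loaded with more than 25 N (contact force between lug and anything else above 25 N).
It fails at once if the rest is loaded with more than 25 N (contact force between rest and anything else above 25 N).
It fails at once if a bystander is moved by more than 20 mm (distance of any of silver_ring, bench_block, needle_file, hammer, mandrel, jar, burr_cup, sand_block from where it was at the start of the episode above 0.02 m).
It also fails if it takes over 64 s, if anything falls off the work surface, if the arm or the gripper's body presses on something with over 40 N, if the wrist force passes 120 N, or if a joint passes its speed limit or range.

## Robot

A 7-joint arm with a two-finger parallel gripper is mounted at the origin on the work surface. World frame = base frame: x ahead of the robot, y to its left, z up, the work surface at z = 0. Lengths are in mm, angles in degrees, forces in N, time in s.
With the tool pointing down it reaches from about 425 to 1025 mm from the base axis. Payload 9.4 kg.
Tool frame: the origin (TCP) lies at the very end of the fingers, on their centre line; the grasp point (between the pads) lies 19 mm behind it (ctrl.grasp_offset is the x of the grasp point in the tool frame, in mm); x points along the fingers, y is the direction in which the jaws open and shut, and the axes are right-handed (so a half turn about x gives the same grasp; the last joint's range is limited). The gripper opens to 93 mm and grips with 3 to 60 N. Pads are 15 mm wide; open, the fingers measure 128 mm over their backs; the gripper's body (75 mm by 188 mm) begins 65 mm behind the grasp point.
Start: joints at [64.991, 34.337, -0.143, 91.639, 0.103, 54.024, -4.572], TCP at [255.253, -678.579, 218.618] pointing down, gripper open.
Joint ranges: [-147.43, 147.43], [-19.82, 112.94], [-74.19, 73.91], [6.32, 146.72], [-59.91, 239.91], [6.04, 106.73], [-150.56, 150.56]. Speed limits (degrees/s): [127.2, 127.2, 172.46, 172.46, 180, 180, 180].

## Interface

Orientations are given as a 3x3 rotation matrix whose columns are the frame's x, y, z axes.
In Python, from bench import sensors, optics, job_done, ctrl gives the robot as it stands. The module is installed in compiled form; this text tells all that it offers.
- The arm moves only by the tool play_rows, never from a script. Its argument "moves" is a list of rows, each an object with "travel": the shift along the tool's x, y, z in m, a list of three; "turn": the turn, a rotation vector about the tool's x, y, z in rad, a list of three. A call has 1 to 5 rows; each row is the pose to reach, as a shift and turn from the pose commanded when the call began, along the tool's axes at that moment; what a row does not reach only later rows make up. A row lasts 1/12 s, in which the tool goes at most 41.7 mm and 7.16 degrees, less where a joint would pass 70% of its speed; a pose out of reach is approached as far as the arm can. A call with a gripper value outside its range is refused whole. "gripper" is the closure, from 0 (fully open) to 1 (shut), set as the call begins (left out, the last holds). The fingers move at their own pace and stop on an object; "squeeze" is the grip in N (left out, the last holds). Time passes only in rows, so rows that repeat a pose let the fingers close. It gives the time, the measured TCP pose, the force and the opening at its end, in the units of the state.
- sensors.read_state(): the state, without advancing time (a new reading comes with each control period).
- optics.snapshot(name): name is "scene" or "top"; returns (picture, depth): 480x640x3 uint8, blue, green, red; 480x640 float32, mm along the optical axis (not along the pixel's ray), 0 where there is no reading.
- optics.camera_params(name): a dict with "fx", "fy", "cx", "cy" (pixels), "rvec" (rotation vector, rad) and "tvec" (3), from world to camera coordinates, as OpenCV has them. Camera axes: x right, y down, z forward; pixel columns grow to the right and rows downward; lengths in mm; the calibration is good to about 2 mm. A picture is of the moment at which its call begins. camera_params takes no time and is no camera call.
- job_done(): hands the job in, once; it reports no verdict.
The state is a dict: "time_s": time; "q": joint angles; "joint_velocities": joint speeds; "tau": joint torques, N m; "ee_pos": TCP position; "eef_rot": TCP orientation; "wrist_force": force on the tool from outside, world axes, zero at the start; "ft_torque": the same for the moment, N m; "width": finger opening in mm.
Only numpy, scipy, OpenCV 4.12 (cv2) and the standard library are available. Lean on these libraries where they do the work, as an engineer would, in place of code of your own. Each camera call takes 0.05 s, during which the arm holds its last target. There are 200 camera calls.

## Working session

There is one attempt and no reset: what is moved stays moved. The work goes in short steps, Python scripts to look and compute and a tool call to move; the robot and the scene stay as the last step left them, time stands still between calls to the robot, and variables do not carry over. Pictures are saved under pics/ and viewed, about 8 in all and at most 12, crops included, and the job is handed in when it is done.

Besides the shell and the picture viewer there is one more tool, called by a JSON object that holds its "name" and its "arguments", one argument or row to a line. play_rows: Moves the arm, as the interface text tells. Its arguments: {"type":"object","properties":{"moves":{"type":"array","items":{"type":"object","properties":{"travel":{"type":"array","items":{"type":"number"}},"turn":{"type":"array","items":{"type":"number"}}}}},"gripper":{"type":"number"},"squeeze":{"type":"number"}},"required":["moves"]}

```bash
mkdir -p pics
cat > h.py <<'E'
import numpy as np, cv2
from bench import sensors, optics, job_done, ctrl
def cam(n):
    p=optics.camera_params(n); R=cv2.Rodrigues(np.array(p["rvec"],float))[0]; return p,R,np.array(p["tvec"],float).ravel()
def snap(n,f):
    a,d=optics.snapshot(n); cv2.imwrite(f"pics/{f}.png",a); np.save(f"pics/{f}.npy",d); return a,d
def world(n,d,u,v,r=1):
    p,R,t=cam(n); w=d[v-r:v+r+1,u-r:u+r+1]; z=np.median(w[w>0])
    return R.T@(np.array([(u-p["cx"])/p["fx"]*z,(v-p["cy"])/p["fy"]*z,z])-t)
def cloud(n,d):
    p,R,t=cam(n); v,u=np.mgrid[:480,:640]
    P=np.stack([(u-p["cx"])/p["fx"]*d,(v-p["cy"])/p["fy"]*d,d],-1)
    return (P-t)@R
def pix(n,X):
    p,R,t=cam(n); c=R@np.array(X,float)+t; return p["fx"]*c[0]/c[2]+p["cx"],p["fy"]*c[1]/c[2]+p["cy"]
E
python3 - <<'E'
from h import *
for n in("scene","top"):
    snap(n,n+"0"); p,R,t=cam(n); print(n,p["fx"],-R.T@t,R[2])
s=sensors.read_state();print(s); print(ctrl.grasp_offset)
E
```

```text
scene 453.63670936627733 [1061.21810741  240.67441839  871.18093197] [-0.55500585 -0.23459566 -0.79808106]
top 468.31416228127796 [ 265.32285218   19.73287956 1362.69623858] [ 0.20808664 -0.00381387 -0.97810296]
{'time_s': 0.1, 'q': array([64.99126739, 34.38117107, -0.14479831, 91.67404282,  0.10535466,
       54.02511278, -4.57427834]), 'joint_velocities': array([-0.03063948, -0.0923137 , -0.09035546, -0.09163577, -0.05989601,
       -0.08897214, -0.00776045]), 'tau': array([ 4.55624540e-03, -7.66566038e+01,  1.50171518e+00, -2.52942306e+01,
       -5.23386849e-02,  1.35166361e-02,  9.76559795e-05]), 'ee_pos': array([ 255.07212423, -678.19657838,  217.84533246]), 'eef_rot': array([[-6.49574041e-04,  3.52101955e-01, -9.35961426e-01],
       [ 1.24131008e-03, -9.35960619e-01, -3.52102513e-01],
       [-9.99999019e-01, -1.39053501e-03,  1.70908013e-04]]), 'wrist_force': array([ 0.39375353,  0.26631556, -0.16128975]), 'ft_torque': array([-0.00749453, -0.02417171, -0.0138806 ]), 'width': 93.04538568279841}
-18.8
```

View pics/scene0.png

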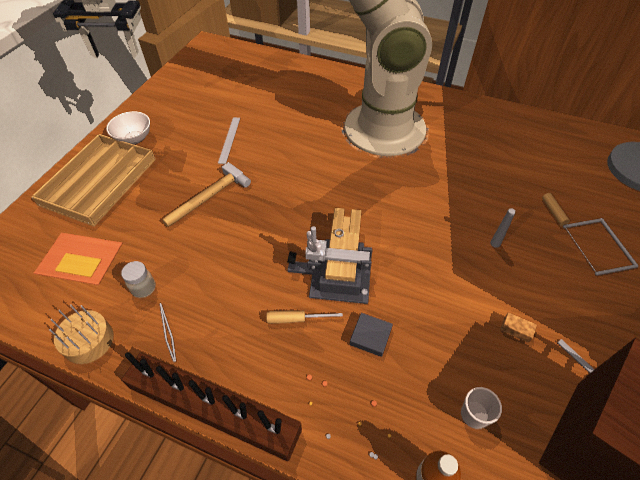

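View pics/top0.png

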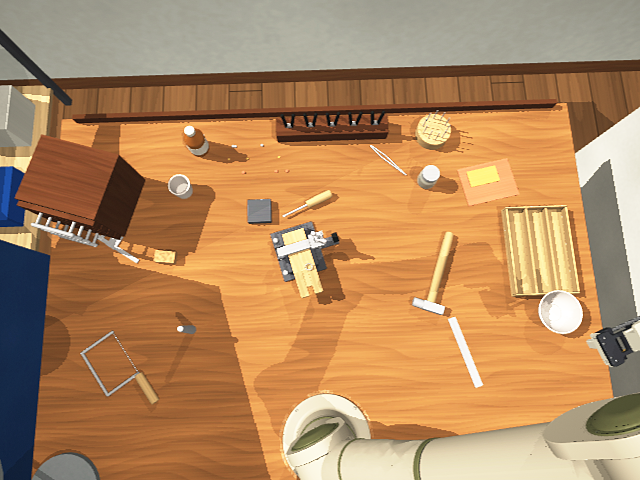

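The scene view shows the clamp at about (340,255) with the bolt near (312,240). In the top view the clamp is at (300,255) with the bolt and rest to its right (-y), around (335,238). Next I'll enlarge both and measure.

Run:
```python
from h import *
a=cv2.imread("pics/scene0.png")[195:310,270:390]; b=cv2.imread("pics/top0.png")[215:305,260:350]
a=cv2.resize(a,(480,460),interpolation=cv2.INTER_CUBIC); b=cv2.resize(b,(460,460),interpolation=cv2.INTER_CUBIC)
cv2.imwrite("pics/crop0.png",np.hstack([a[:, :339+1] if 0 else cv2.resize(a,(400,383)),cv2.resize(b,(400,400))[:383]]))
# cloud from both near the clamp
for n in("scene","top"):
    d=np.load(f"pics/{n}0.npy");C=cloud(n,d)
    m=(d>0)&(C[...,2]>15)&(abs(C[...,0]-560)<130)&(C[...,1]>-200)&(C[...,1]<120)
    P=C[m];print(n,len(P),P.min(0),P.max(0))
    for lo,hi in((40,50),(58,68),(70,80),(85,96),(96,125),(125,160)):
        Q=P[(P[:,2]>lo)&(P[:,2]<hi)]
        if len(Q)>3:
            r=cv2.minAreaRect(Q[:,:2].astype(np.float32)); print(lo,hi,len(Q),Q.mean(0).round(1),np.round(r[0],1),np.round(r[1],1),round(r[2],1))
    p,R,t=cam(n);print(world(n,d,*((345,257) if n=="scene" else (295,245))))
```

```text
scene 3790 [430.23043648 -55.52058848  15.00642663] [689.89909706 119.83222598 157.55027228]
40 50 666 [549.6  53.2  45.2] [531.9  30.3] [120.4 172.8] 16.2
58 68 1232 [502.8  58.7  63.7] [494.7  70.7] [151.7  97. ] 13.3
70 80 587 [520.5  70.3  75.3] [498.7  49.5] [ 92.9 140.3] 15.3
85 96 195 [541.8  13.   90.7] [537.3   8.4] [41.7 40.5] 14.7
96 125 160 [543.3   4.8 112.1] [539.5   4.3] [38.8 31.1] 17.1
125 160 60 [540.4   4.6 143.7] [538.6   3.7] [11.2  8.7] 17.4
[528.23511069  72.25147105  75.80219738]
top 2094 [430.08834118 -54.85352071  15.01170029] [689.92173002 119.92501154 157.56440789]
40 50 317 [528.8  51.2  45. ] [532.1  27.8] [120.2 165.3] 15.6
58 68 877 [494.8  56.3  63. ] [493.6  71.4] [152.4  93.1] 15.7
70 80 331 [517.3  74.3  74.8] [517.3  56.8] [121.3 113.8] 64.7
85 96 108 [532.5  13.2  90.4] [537.4   9.2] [40.3 39.9] 15.3
96 125 84 [537.3   4.9 112.9] [538.7   5.4] [40.2 32. ] 16.5
125 160 22 [537.4   4.8 147.4] [538.6   5.2] [8.1 9.2] 89.1
[525.40506333  68.40978942  75.99619899]
```

View pics/crop0.png

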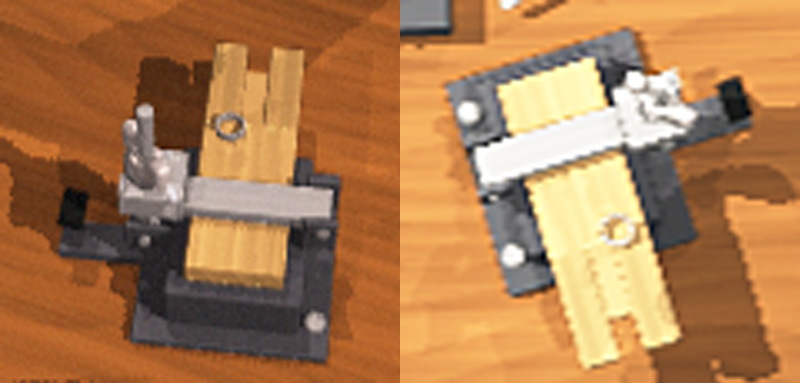

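The scene half of the crop shows the bolt upright at (145,120) with the wings below it. The black rest is at (75,210), and in the top half it is at (735,100). The bolt axis comes out at about (538.6, 4.3) and the clamp yaw at about 15.5°. Both agree with the lug centre and the given heights: lug 90, strap 75, bolt end 157 against 154. Next is the wing angle.

Run:
```python
from h import *
A=[]
for n in("scene","top"):
    C=cloud(n,np.load(f"pics/{n}0.npy")); P=C[(C[...,2]>98)&(C[...,2]<122)&(np.hypot(C[...,0]-538.6,C[...,1]-4.3)<30)]
    A.append(P)
    c=P[:,:2]-[538.6,4.3]; w,V=np.linalg.eigh(c.T@c); print(n,len(P),np.degrees(np.arctan2(V[1,1],V[0,1])),w, P[:,2].max())
    T=P[P[:,2]>112]; print(np.round(T[::3],0).tolist())
P=np.vstack(A)
def cost(x): # distance to rectangle outline+bolt
    c=P[:,:2]-x[:2]; a=x[2]; u=c@[np.cos(a),np.sin(a)]; v=c@[-np.sin(a),np.cos(a)]
    q=np.stack([abs(u)-25,abs(v)-5.5],1); o=np.hypot(*np.maximum(q,0).T)+np.minimum(q.max(1),0)
    return np.minimum(abs(o),3).sum()
from scipy.optimize import minimize
for a0 in range(15,61,5):
    r=minimize(cost,[538.6,4.3,np.radians(a0)],method="Nelder-Mead"); print(a0,r.fun/len(P),r.x[:2].round(1),np.degrees(r.x[2]).round(1))
```

```text
scene 141 51.76170119578984 [ 3441.29313442 28654.21646985] 121.92691042198821
[[526.0, -16.0, 120.0], [526.0, -16.0, 117.0], [527.0, -9.0, 121.0], [530.0, -10.0, 122.0], [531.0, -11.0, 119.0], [532.0, -14.0, 115.0], [531.0, -7.0, 117.0], [534.0, -6.0, 118.0], [535.0, -5.0, 113.0], [542.0, 2.0, 121.0], [542.0, 2.0, 118.0], [541.0, 9.0, 120.0], [542.0, 2.0, 114.0], [540.0, 8.0, 115.0], [542.0, 7.0, 113.0], [545.0, 17.0, 122.0], [546.0, 15.0, 119.0], [547.0, 9.0, 113.0], [550.0, 17.0, 121.0], [550.0, 10.0, 115.0], [551.0, 18.0, 120.0], [549.0, 23.0, 120.0], [553.0, 18.0, 119.0], [551.0, 24.0, 119.0], [554.0, 21.0, 117.0], [555.0, 17.0, 114.0], [552.0, 22.0, 113.0]]
top 75 52.201342347571426 [ 1458.24394405 15328.63487236] 121.58357870028026
[[555.0, 22.0, 117.0], [551.0, 25.0, 119.0], [551.0, 17.0, 121.0], [548.0, 20.0, 120.0], [545.0, 17.0, 120.0], [543.0, 17.0, 118.0], [541.0, 14.0, 115.0], [537.0, -2.0, 116.0], [535.0, 1.0, 114.0], [532.0, -2.0, 112.0], [531.0, -10.0, 120.0], [529.0, -1.0, 115.0], [526.0, -4.0, 114.0], [525.0, -12.0, 119.0], [523.0, -9.0, 116.0]]
15 1.7975936134825952 [539.    5.8] 52.8
20 2.198287717900857 [544.2   4.4] 22.7
25 1.9936770206978056 [541.9   4.9] 38.6
30 1.6395848846850296 [536.4   2.7] 50.6
35 1.6395848887178275 [536.4   2.7] 50.6
40 1.6395848854077395 [536.4   2.7] 50.6
45 1.6395849020884414 [536.4   2.7] 50.6
50 1.6395848886630446 [536.4   2.7] 50.6
55 1.6395848905365977 [536.4   2.7] 50.6
60 1.6395849468130266 [536.4   2.7] 50.6
```

{"name": "play_rows", "arguments": {
  "moves": [
    {"travel":[0,-0.027,-0.0253],"turn":[0,0,0]},
    {"travel":[0,-0.054,-0.0506],"turn":[0,0,0]},
    {"travel":[0,-0.081,-0.0759],"turn":[0,0,0]},
    {"travel":[0,-0.108,-0.1012],"turn":[0,0,0]},
    {"travel":[0,-0.135,-0.1265],"turn":[0,0,0]}
  ],
  "gripper": 0,
  "squeeze": 30
}}

```text
time_s: 0.52
ee_pos: [326.3, -505.9, 218.3]
eef_rot: [[-0.0, 0.352, -0.936], [0.001, -0.936, -0.352], [-1.0, -0.001, 0.0]]
wrist_force: [0.5, 0.8, 0.0]
width: 93.2
```

{"name": "play_rows", "arguments": {
  "moves": [
    {"travel":[0,-0.027,-0.0253],"turn":[0,0,0]},
    {"travel":[0,-0.054,-0.0506],"turn":[0,0,0]},
    {"travel":[0,-0.081,-0.0759],"turn":[0,0,0]},
    {"travel":[0,-0.108,-0.1012],"turn":[0,0,0]},
    {"travel":[0,-0.135,-0.1265],"turn":[0,0,0]}
  ]
}}

```text
time_s: 0.93
ee_pos: [397.2, -335.0, 218.5]
eef_rot: [[-0.0, 0.352, -0.936], [0.0, -0.936, -0.352], [-1.0, -0.0, 0.0]]
wrist_force: [-0.3, 0.3, -0.5]
width: 93.0
```

{"name": "play_rows", "arguments": {
  "moves": [
    {"travel":[0,-0.027,-0.0253],"turn":[0,0,0]},
    {"travel":[0,-0.054,-0.0506],"turn":[0,0,0]},
    {"travel":[0,-0.081,-0.0759],"turn":[0,0,0]},
    {"travel":[0,-0.108,-0.1012],"turn":[0,0,0]},
    {"travel":[0,-0.135,-0.1265],"turn":[0,0,0]}
  ]
}}

```text
time_s: 1.35
ee_pos: [468.0, -164.1, 218.6]
eef_rot: [[-0.0, 0.352, -0.936], [-0.0, -0.936, -0.352], [-1.0, -0.0, 0.0]]
wrist_force: [0.1, -0.8, -0.0]
width: 92.8
```

{"name": "play_rows", "arguments": {
  "moves": [
    {"travel":[0,-0.027,-0.0253],"turn":[-0.1,0,0]},
    {"travel":[0,-0.054,-0.0506],"turn":[-0.2,0,0]},
    {"travel":[0,-0.081,-0.0759],"turn":[-0.3,0,0]},
    {"travel":[0,-0.108,-0.1012],"turn":[-0.4,0,0]},
    {"travel":[0,-0.134,-0.1265],"turn":[-0.5,0,0]}
  ]
}}

```text
time_s: 1.77
ee_pos: [539.2, 6.0, 218.5]
eef_rot: [[-0.0, 0.761, -0.649], [-0.0, -0.649, -0.761], [-1.0, -0.0, 0.0]]
wrist_force: [0.7, -0.8, -0.1]
width: 93.4
```

```bash
cat >> h.py <<'E'
def st():
    s=sensors.read_state(); R=s["eef_rot"]; y=R[:,1]
    print("t",round(s["time_s"],2),"pos",s["ee_pos"].round(1),"yaw",np.degrees(np.arctan2(y[1],y[0])).round(1),"down",R[:,0].round(3),"q",s["q"].round(0),"F",s["wrist_force"].round(1),"M",s["ft_torque"].round(2),"w",round(s["width"],1)); return s
def go(x):
    s=st(); print("tool delta mm",(s["eef_rot"].T@(np.array(x)-s["ee_pos"])).round(1))
E
python3 -c "
from h import *
go([538.4,4.3,170])"
```

```text
t 1.77 pos [539.2   6.  218.5] yaw -40.4 down [-0. -0. -1.] q [  3.  22. -13. 115.   7.  43. -55.] F [ 0.7 -0.8 -0.1] M [-0.03 -0.03 -0.  ] w 93.4
tool delta mm [48.5  0.5  1.9]
```

{"name": "play_rows", "arguments": {
  "moves": [
    {"travel":[0.025,0.0005,0.0019],"turn":[-0.04,0,0]},
    {"travel":[0.05,0.0005,0.0019],"turn":[-0.04,0,0]},
    {"travel":[0.075,0.0005,0.0019],"turn":[-0.04,0,0]},
    {"travel":[0.095,0.0005,0.0019],"turn":[-0.04,0,0]},
    {"travel":[0.1145,0.0005,0.0019],"turn":[-0.04,0,0]}
  ]
}}

```text
time_s: 2.18
ee_pos: [537.7, 2.4, 102.7]
eef_rot: [[-0.001, 0.783, -0.622], [-0.0, -0.622, -0.783], [-1.0, -0.001, 0.001]]
wrist_force: [-0.2, -1.0, 1.2]
width: 93.1
```

```bash
python3 -c "
from h import *
go([538.4,4.3,104])
a,d=snap('scene','s1'); b,d=snap('top','t1')
a=a[170:310,240:400]; b=b[200:290,270:372]
cv2.imwrite('pics/c1.png',np.hstack([cv2.resize(a,(457,400),interpolation=3),cv2.resize(b,(340,400))]))"
```

```text
t 2.18 pos [537.7   2.4 102.7] yaw -38.4 down [-0.001 -0.    -1.   ] q [  1.  32. -11. 121.  12.  28. -57.] F [-0.2 -1.   1.2] M [-0.03 -0.01 -0.04] w 93.1
tool delta mm [-1.3 -0.7 -1.9]
```

View pics/c1.png

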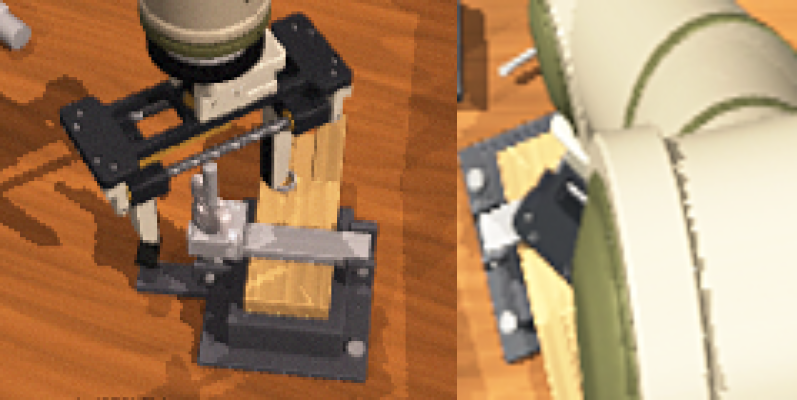

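The fingers straddle the wings with the bolt in the middle (crop: bolt at (210,190), fingers at (147,250) and (275,165)). I'll make a small correction and close.

{"name": "play_rows", "arguments": {
  "moves": [
    {"travel":[-0.0013,-0.0007,-0.0019],"turn":[0,0,0]},
    {"travel":[-0.0013,-0.0007,-0.0019],"turn":[0,0,0]},
    {"travel":[-0.0013,-0.0007,-0.0019],"turn":[0,0,0]}
  ]
}}

```text
time_s: 2.53
ee_pos: [539.7, 4.4, 106.7]
eef_rot: [[0.002, 0.783, -0.622], [0.0, -0.622, -0.783], [-1.0, 0.002, -0.001]]
wrist_force: [-0.3, -0.5, 0.0]
width: 93.0
```

{"name": "play_rows", "arguments": {
  "moves": [
    {"travel":[0,0,0],"turn":[0,0,0]},
    {"travel":[0,0,0],"turn":[0,0,0]},
    {"travel":[0,0,0],"turn":[0,0,0]},
    {"travel":[0,0,0],"turn":[0,0,0]},
    {"travel":[0,0,0],"turn":[0,0,0]}
  ],
  "gripper": 0.8,
  "squeeze": 10
}}

```text
time_s: 2.95
ee_pos: [538.9, 4.2, 105.6]
eef_rot: [[0.0, 0.783, -0.622], [-0.0, -0.622, -0.783], [-1.0, 0.0, -0.0]]
wrist_force: [0.6, 0.4, -1.0]
width: 64.1
```

```bash
python3 -c "
from h import *
go([538.4,4.3,104])"
```

```text
t 2.95 pos [538.9   4.2 105.6] yaw -38.4 down [ 0. -0. -1.] q [  1.  31. -11. 121.  12.  28. -57.] F [ 0.6  0.4 -1. ] M [ 0.02 -0.02 -0.03] w 64.1
tool delta mm [ 1.6 -0.5  0.2]
```

{"name": "play_rows", "arguments": {
  "moves": [
    {"travel":[0.0015,-0.0005,0],"turn":[0,0,0]},
    {"travel":[0.0015,-0.0005,0],"turn":[0,0,0]},
    {"travel":[0.0015,-0.0005,0],"turn":[0,0,0]},
    {"travel":[0.0015,-0.0005,0],"turn":[0,0,0]},
    {"travel":[0.0015,-0.0005,0],"turn":[0,0,0]}
  ],
  "gripper": 1,
  "squeeze": 10
}}

```text
time_s: 3.37
ee_pos: [538.4, 4.5, 103.8]
eef_rot: [[-0.0, 0.783, -0.622], [-0.0, -0.622, -0.783], [-1.0, -0.0, 0.0]]
wrist_force: [-0.3, 0.6, -0.9]
width: 30.9
```

{"name": "play_rows", "arguments": {
  "moves": [
    {"travel":[0,0,0],"turn":[0,0,0]},
    {"travel":[0,0,0],"turn":[0,0,0]},
    {"travel":[0,0,0],"turn":[0,0,0]},
    {"travel":[0,0,0],"turn":[0,0,0]},
    {"travel":[0,0,0],"turn":[0,0,0]}
  ]
}}

```text
time_s: 3.78
ee_pos: [539.7, 4.1, 104.1]
eef_rot: [[0.002, 0.783, -0.622], [-0.0, -0.622, -0.783], [-1.0, 0.002, -0.001]]
wrist_force: [5.6, -2.2, -1.6]
width: 11.0
```

```bash
python3 -c "
from h import *
go([538.4,4.3,104])"
```

```text
t 3.78 pos [539.7   4.1 104.1] yaw -38.5 down [ 0.002 -0.    -1.   ] q [  1.  31. -11. 121.  12.  28. -57.] F [ 5.6 -2.2 -1.6] M [-0.77 -1.11  0.05] w 11.0
tool delta mm [ 0.1 -1.2  0.6]
```

{"name": "play_rows", "arguments": {
  "moves": [
    {"travel":[0,0.001,0],"turn":[0,0,0]},
    {"travel":[0,0.001,0],"turn":[0,0,0]},
    {"travel":[-0.00012,0.001,0],"turn":[-0.06,0,0]},
    {"travel":[-0.00024,0.001,0],"turn":[-0.12,0,0]},
    {"travel":[-0.00036,0.001,0],"turn":[-0.18,0,0]}
  ],
  "gripper": 1,
  "squeeze": 30
}}

```text
time_s: 4.2
ee_pos: [539.9, 3.9, 104.4]
eef_rot: [[0.001, 0.883, -0.469], [0.0, -0.469, -0.883], [-1.0, 0.001, -0.001]]
wrist_force: [3.1, -1.5, -1.5]
width: 10.7
```

```bash
python3 -c "
from h import *
go([539,4.0,104.4])"
```

```text
t 4.2 pos [539.9   3.9 104.4] yaw -28.0 down [ 0.001  0.    -1.   ] q [  3.  32. -14. 121.  15.  29. -50.] F [ 3.1 -1.5 -1.5] M [-0.42 -0.92 -0.12] w 10.7
tool delta mm [ 0.  -0.8  0.3]
```

{"name": "play_rows", "arguments": {
  "moves": [
    {"travel":[-0.00024,0.0006,0],"turn":[-0.12,0,0]},
    {"travel":[-0.00048,0.0006,0],"turn":[-0.24,0,0]},
    {"travel":[-0.00072,0.0006,0],"turn":[-0.36,0,0]},
    {"travel":[-0.00096,0.0006,0],"turn":[-0.48,0,0]},
    {"travel":[-0.0012,0.0006,0],"turn":[-0.6,0,0]}
  ]
}}

```text
time_s: 4.62
ee_pos: [540.2, 3.8, 105.6]
eef_rot: [[0.001, 0.993, 0.114], [0.0, 0.114, -0.993], [-1.0, 0.001, -0.0]]
wrist_force: [3.2, -0.9, -0.8]
width: 10.5
```

```bash
python3 -c "
from h import *
go([540,3.8,105.6])"
```

```text
t 4.62 pos [540.2   3.8 105.6] yaw 6.6 down [ 0.001  0.    -1.   ] q [ 10.  33. -24. 121.  25.  31. -25.] F [ 3.2 -0.9 -0.8] M [-0.16 -0.8  -0.13] w 10.5
tool delta mm [ 0.  -0.2 -0. ]
```

{"name": "play_rows", "arguments": {
  "moves": [
    {"travel":[-0.00024,0.0004,0],"turn":[-0.12,0,0]},
    {"travel":[-0.00048,0.0004,0],"turn":[-0.24,0,0]},
    {"travel":[-0.00072,0.0004,0],"turn":[-0.36,0,0]},
    {"travel":[-0.00096,0.0004,0],"turn":[-0.48,0,0]},
    {"travel":[-0.0012,0.0004,0],"turn":[-0.6,0,0]}
  ]
}}

```text
time_s: 5.03
ee_pos: [540.4, 3.9, 106.8]
eef_rot: [[0.0, 0.755, 0.655], [0.0, 0.655, -0.755], [-1.0, 0.001, 0.0]]
wrist_force: [2.3, 0.2, -1.3]
width: 10.6
```

```bash
python3 -c "
from h import *
go([540,3.8,106.8])"
```

```text
t 5.03 pos [540.4   3.9 106.8] yaw 40.9 down [ 0.  0. -1.] q [ 17.  34. -33. 120.  33.  35.   1.] F [ 2.3  0.2 -1.3] M [-0.07 -0.71 -0.08] w 10.6
tool delta mm [-0.  -0.4 -0.2]
```

{"name": "play_rows", "arguments": {
  "moves": [
    {"travel":[-0.00024,0.0002,0.0002],"turn":[-0.12,0,0]},
    {"travel":[-0.00048,0.0002,0.0002],"turn":[-0.24,0,0]},
    {"travel":[-0.00072,0.0002,0.0002],"turn":[-0.36,0,0]},
    {"travel":[-0.00096,0.0002,0.0002],"turn":[-0.48,0,0]},
    {"travel":[-0.0012,0.0002,0.0002],"turn":[-0.6,0,0]}
  ]
}}

```text
time_s: 5.45
ee_pos: [540.7, 4.0, 108.0]
eef_rot: [[0.001, 0.253, 0.967], [0.0, 0.967, -0.253], [-1.0, 0.0, 0.0]]
wrist_force: [3.3, 0.0, -1.6]
width: 11.0
```

{"name": "play_rows", "arguments": {
  "moves": [
    {"travel":[-0.00024,0,0],"turn":[-0.12,0,0]},
    {"travel":[-0.00048,0,0],"turn":[-0.24,0,0]},
    {"travel":[-0.00072,0,0],"turn":[-0.36,0,0]},
    {"travel":[-0.00084,0,0],"turn":[-0.42,0,0]},
    {"travel":[-0.00084,0,0],"turn":[-0.42,0,0]}
  ]
}}

```text
time_s: 5.87
ee_pos: [540.9, 3.8, 108.8]
eef_rot: [[0.0, -0.16, 0.987], [0.001, 0.987, 0.16], [-1.0, 0.001, 0.001]]
wrist_force: [3.7, 0.6, 1.6]
width: 10.5
```

```bash
python3 -c "
from h import *
go([540,3.8,109])"
```

```text
t 5.87 pos [540.9   3.8 108.8] yaw 99.2 down [ 0.     0.001 -1.   ] q [ 27.  39. -49. 119.  45.  42.  47.] F [3.7 0.6 1.6] M [-0.09 -0.91 -0.04] w 10.5
tool delta mm [-0.2  0.2 -0.8]
```

Nut is at about 3.03 rad: the wing normal is at yaw 99.2° and the clamp at 15.5°. Opening and retreating upward.

{"name": "play_rows", "arguments": {
  "moves": [
    {"travel":[0,0,0],"turn":[0,0,0]},
    {"travel":[0,0,0],"turn":[0,0,0]},
    {"travel":[0,0,0],"turn":[0,0,0]},
    {"travel":[0,0,0],"turn":[0,0,0]},
    {"travel":[0,0,0],"turn":[0,0,0]}
  ],
  "gripper": 0.6
}}

```text
time_s: 6.28
ee_pos: [540.1, 3.7, 108.7]
eef_rot: [[-0.0, -0.157, 0.988], [-0.0, 0.988, 0.157], [-1.0, -0.0, -0.001]]
wrist_force: [0.1, -0.0, 0.4]
width: 36.0
```

{"name": "play_rows", "arguments": {
  "moves": [
    {"travel":[-0.015,0,0],"turn":[0,0,0]},
    {"travel":[-0.03,0,0],"turn":[0,0,0]},
    {"travel":[-0.045,0,0],"turn":[0,0,0]},
    {"travel":[-0.06,0,0],"turn":[0,0,0]},
    {"travel":[-0.075,0,0],"turn":[0,0,0]}
  ]
}}

```text
time_s: 6.7
ee_pos: [540.1, 3.7, 184.4]
eef_rot: [[-0.001, -0.157, 0.988], [-0.0, 0.988, 0.157], [-1.0, -0.0, -0.001]]
wrist_force: [-0.3, -0.4, -1.1]
width: 36.8
```

{"name": "play_rows", "arguments": {
  "moves": [
    {"travel":[0,0.01,0],"turn":[0.12,0,0]},
    {"travel":[0,0.02,0],"turn":[0.24,0,0]},
    {"travel":[0,0.03,0],"turn":[0.36,0,0]},
    {"travel":[0,0.04,0],"turn":[0.48,0,0]},
    {"travel":[0,0.05,0],"turn":[0.6,0,0]}
  ],
  "gripper": 1
}}

```text
time_s: 7.12
ee_pos: [532.3, 53.4, 183.8]
eef_rot: [[-0.0, 0.433, 0.901], [-0.0, 0.901, -0.433], [-1.0, -0.0, -0.0]]
wrist_force: [0.4, 0.4, -0.7]
width: 8.5
```

{"name": "play_rows", "arguments": {
  "moves": [
    {"travel":[0,0,0],"turn":[0.12,0,0]},
    {"travel":[0,0,0],"turn":[0.24,0,0]},
    {"travel":[0,0,0],"turn":[0.36,0,0]},
    {"travel":[0,0,0],"turn":[0.48,0,0]},
    {"travel":[0,0,0],"turn":[0.6,0,0]}
  ]
}}

```text
time_s: 7.53
ee_pos: [532.3, 53.1, 183.8]
eef_rot: [[-0.0, 0.866, 0.499], [-0.0, 0.499, -0.866], [-1.0, -0.0, 0.0]]
wrist_force: [0.6, -0.9, 0.5]
width: 0.3
```

{"name": "play_rows", "arguments": {
  "moves": [
    {"travel":[0,0,0],"turn":[0.12,0,0]},
    {"travel":[0,0,0],"turn":[0.24,0,0]},
    {"travel":[0,0,0],"turn":[0.26,0,0]},
    {"travel":[0,0,0],"turn":[0.26,0,0]}
  ]
}}

```text
time_s: 7.87
ee_pos: [532.4, 53.3, 183.8]
eef_rot: [[0.0, 0.963, 0.268], [-0.0, 0.268, -0.963], [-1.0, -0.0, 0.0]]
wrist_force: [0.3, -0.0, 0.3]
width: 0.6
```

```bash
cat >> h.py <<'E'
PH=np.radians(15.5); CX=np.array([np.cos(PH),np.sin(PH),0]); CY=np.array([-np.sin(PH),np.cos(PH),0]); EYE=np.array([539.8,3.9,34.])
E
python3 -c "
from h import *
go(EYE+CY*30+[0,0,140])
snap('scene','s2'); d=np.load('pics/s2.npy'); C=cloud('scene',d)
a=cv2.imread('pics/s2.png')[170:310,240:400]; cv2.imwrite('pics/c2.png',cv2.resize(a,(640,560),interpolation=3))
for lo,hi in((127,160),(102,126)):
  P=C[(C[...,2]>lo)&(C[...,2]<hi)&(np.hypot(C[...,0]-539.5,C[...,1]-4)<27)];Q=P-EYE;print(len(P),(Q@CX).round(0)[::4],(Q@CY).round(0)[::4],P[:,2].max())
"
```

```text
t 7.87 pos [532.4  53.3 183.8] yaw 15.5 down [ 0. -0. -1.] q [ 11.  27. -32. 117.  21.  42. -19.] F [ 0.3 -0.   0.3] M [-0.01 -0.2   0.  ] w 0.6
tool delta mm [ 9.8 -6.1 19.5]
57 [-6. -4.  1.  1.  3. -0.  1.  3.  1. -0.  1.  1.  2.  4. 19.] [-2. -0.  3.  3. -1. -4.  4.  3. -2. -4.  4.  2.  0.  0.  0.] 157.28814814239666
118 [-23. -18. -19. -14. -13.  -9.   2.  -2.   2.  -5.  -0.  -3.   8.   2.
  12.   2.  16.   7.  18.  15.  -0.  18.   4.  22.  19.  20.  21.  16.
  20.  23.] [ 5.  4.  8.  4.  7.  5.  2. -9.  0.  7. -2.  6. -1.  6. -3.  6. -2.  5.
 -6.  4. 10.  2.  8.  1. -6.  2. -4.  4.  0.  1.] 125.91384333029123
```

View pics/c2.png

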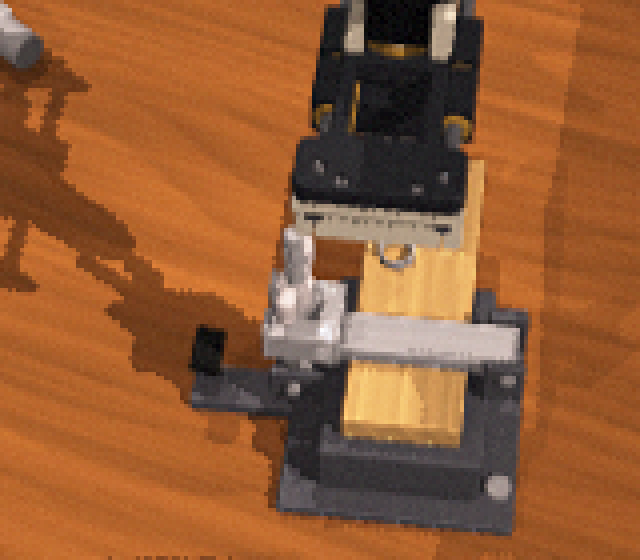

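The crop shows the bolt still upright at (297,260) with the wings nearly along the clamp's x. The fingers are closed behind it on the +y side, at (380,215). Now I'll go down to bolt-end height on the +y side and find contact.

{"name": "play_rows", "arguments": {
  "moves": [
    {"travel":[0.015,-0.006,0.006],"turn":[0,0,0]},
    {"travel":[0.03,-0.006,0.012],"turn":[0,0,0]},
    {"travel":[0.044,-0.006,0.02],"turn":[0,0,0]},
    {"travel":[0.044,-0.006,0.024],"turn":[0,0,0]},
    {"travel":[0.044,-0.006,0.024],"turn":[0,0,0]}
  ]
}}

```text
time_s: 8.33
ee_pos: [532.9, 27.4, 139.3]
eef_rot: [[-0.002, 0.964, 0.267], [-0.0, 0.267, -0.964], [-1.0, -0.002, -0.0]]
wrist_force: [-0.8, 0.5, -0.1]
width: 0.6
```

{"name": "play_rows", "arguments": {
  "moves": [
    {"travel":[0,0,0.004],"turn":[0,0,0]},
    {"travel":[0,0,0.008],"turn":[0,0,0]},
    {"travel":[0,0,0.011],"turn":[0,0,0]},
    {"travel":[0,0,0.011],"turn":[0,0,0]}
  ]
}}

```text
time_s: 8.67
ee_pos: [536.6, 17.2, 140.3]
eef_rot: [[0.001, 0.964, 0.265], [-0.0, 0.265, -0.964], [-1.0, 0.001, 0.0]]
wrist_force: [-1.7, 0.0, 0.5]
width: 0.9
```

```bash
cat >> h.py <<'E'
def cl():
    s=st(); d=s["ee_pos"]-EYE; print("clamp rel eye: x %.1f y %.1f z %.1f"%(d@CX,d@CY,d[2]),"F cx,cy,z",(s["wrist_force"]@CX).round(1),(s["wrist_force"]@CY).round(1))
E
python3 -c "
from h import *
cl()"
```

```text
t 8.67 pos [536.6  17.2 140.3] yaw 15.4 down [ 0.001 -0.    -1.   ] q [ 13.  30. -30. 119.  25.  36. -18.] F [-1.7  0.   0.5] M [-0.03 -0.03  0.01] w 0.9
clamp rel eye: x 0.4 y 13.7 z 106.3 F cx,cy,z -1.7 0.5
```

{"name": "play_rows", "arguments": {
  "moves": [
    {"travel":[0,0,0.006],"turn":[0,0,0]},
    {"travel":[0.0003,0,0.0135],"turn":[0,0,0]},
    {"travel":[0.0011,0,0.0215],"turn":[0,0,0]},
    {"travel":[0.002,0,0.0275],"turn":[0,0,0]},
    {"travel":[0.0033,0,0.0325],"turn":[0,0,0]}
  ]
}}

```text
time_s: 9.08
ee_pos: [545.2, -14.4, 136.4]
eef_rot: [[0.001, 0.964, 0.265], [0.0, 0.265, -0.964], [-1.0, 0.001, -0.0]]
wrist_force: [-0.0, 1.9, 2.5]
width: 0.2
```

```bash
python3 -c "
from h import *
cl(); snap('scene','s3'); 
a=cv2.imread('pics/s3.png')[170:310,240:400]; cv2.imwrite('pics/c3.png',cv2.resize(a,(480,420),interpolation=3))"
```

```text
t 9.08 pos [545.2 -14.4 136.4] yaw 15.4 down [ 0.001  0.    -1.   ] q [ 16.  31. -29. 118.  25.  37. -15.] F [-0.   1.9  2.5] M [ 0.46 -0.13 -0.03] w 0.2
clamp rel eye: x 0.3 y -19.1 z 102.4 F cx,cy,z 0.5 1.9
```

View pics/c3.png

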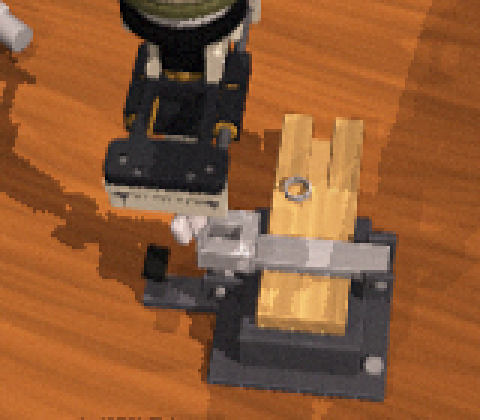

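The bolt is out of the slot (nut at (180,228), left of the lug) with only 2–3 N on the tool. I'll continue the arc.

{"name": "play_rows", "arguments": {
  "moves": [
    {"travel":[0.0031,0,0.0102],"turn":[0,0,0]},
    {"travel":[0.0073,0,0.0199],"turn":[0,0,0]},
    {"travel":[0.0124,0,0.0292],"turn":[0,0,0]},
    {"travel":[0.0184,0,0.038],"turn":[0,0,0]},
    {"travel":[0.0253,0,0.0461],"turn":[0,0,0]}
  ]
}}

```text
time_s: 9.55
ee_pos: [557.3, -59.5, 110.3]
eef_rot: [[-0.0, 0.964, 0.265], [-0.0, 0.265, -0.964], [-1.0, -0.0, 0.0]]
wrist_force: [0.4, 1.4, 0.3]
width: 0.4
```

```bash
python3 -c "
from h import *
cl()"
```

```text
t 9.55 pos [557.3 -59.5 110.3] yaw 15.4 down [-0. -0. -1.] q [ 20.  34. -28. 118.  27.  35. -12.] F [0.4 1.4 0.3] M [ 0.34 -0.24  0.03] w 0.4
clamp rel eye: x -0.1 y -65.7 z 76.3 F cx,cy,z 0.8 1.2
```

{"name": "play_rows", "arguments": {
  "moves": [
    {"travel":[0.0076,0,0.0073],"turn":[0,0,0]},
    {"travel":[0.0159,0,0.0139],"turn":[0,0,0]},
    {"travel":[0.0204,0,0.0168],"turn":[0,0,0]},
    {"travel":[0.0249,0,0.0196],"turn":[0,0,0]},
    {"travel":[0.0249,0,0.0196],"turn":[0,0,0]}
  ]
}}

```text
time_s: 9.97
ee_pos: [561.6, -77.7, 85.0]
eef_rot: [[-0.002, 0.964, 0.265], [-0.0, 0.265, -0.964], [-1.0, -0.002, -0.0]]
wrist_force: [0.1, 0.2, -0.6]
width: 0.5
```

```bash
python3 -c "
from h import *
cl();a,d=snap('scene','s4'); b,d=snap('top','t4')
a=a[170:310,240:400]; b=b[200:290,270:372]
cv2.imwrite('pics/c4.png',np.hstack([cv2.resize(a,(457,400),interpolation=3),cv2.resize(b,(340,400))]))"
```

```text
t 9.97 pos [561.6 -77.7  85. ] yaw 15.4 down [-0.002 -0.    -1.   ] q [ 20.  36. -26. 118.  29.  33. -12.] F [ 0.1  0.2 -0.6] M [-0.01 -0.15 -0.01] w 0.5
clamp rel eye: x -0.8 y -84.4 z 51.0 F cx,cy,z 0.1 0.2
```

View pics/c4.png

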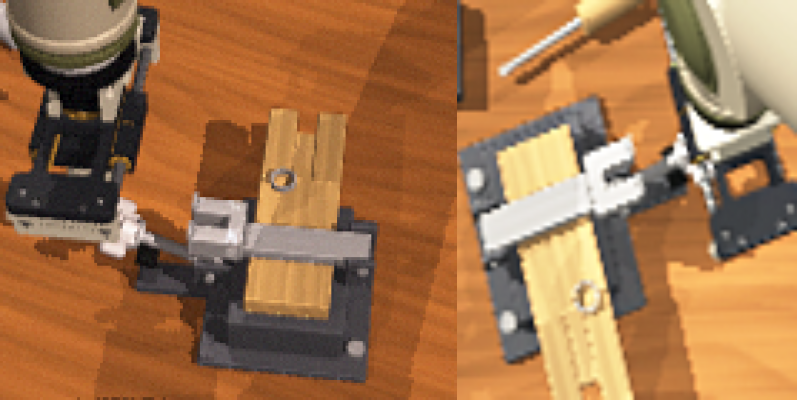

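The bolt (crop nut at (120,230), shank towards (165,240)) is just above the rest. Final approach in small steps, watching the force.

{"name": "play_rows", "arguments": {
  "moves": [
    {"travel":[0.0025,0,0.0013],"turn":[0,0,0]},
    {"travel":[0.0048,0,0.0025],"turn":[0,0,0]},
    {"travel":[0.0065,0,0.0034],"turn":[0,0,0]},
    {"travel":[0.0065,0,0.0034],"turn":[0,0,0]}
  ]
}}

```text
time_s: 10.4
ee_pos: [563.0, -80.2, 79.5]
eef_rot: [[-0.0, 0.964, 0.266], [0.0, 0.266, -0.964], [-1.0, -0.0, -0.0]]
wrist_force: [-0.8, 1.3, 0.4]
width: 0.0
```

{"name": "play_rows", "arguments": {
  "moves": [
    {"travel":[0.001,0,0.0005],"turn":[0,0,0]},
    {"travel":[0.002,0,0.001],"turn":[0,0,0]},
    {"travel":[0.002,0,0.001],"turn":[0,0,0]}
  ]
}}

```text
time_s: 10.65
ee_pos: [563.4, -81.2, 77.6]
eef_rot: [[-0.0, 0.964, 0.266], [0.0, 0.266, -0.964], [-1.0, -0.0, -0.0]]
wrist_force: [0.4, 0.6, 0.2]
width: 0.4
```

```bash
python3 -c "
from h import *
cl()"
```

```text
t 10.65 pos [563.4 -81.2  77.6] yaw 15.4 down [-0.  0. -1.] q [ 20.  37. -26. 118.  30.  32. -12.] F [0.4 0.6 0.2] M [ 0.08 -0.11 -0.  ] w 0.4
clamp rel eye: x -0.0 y -88.3 z 43.6 F cx,cy,z 0.5 0.5
```

{"name": "play_rows", "arguments": {
  "moves": [
    {"travel":[0.001,0,0.0004],"turn":[0,0,0]},
    {"travel":[0.002,0,0.0008],"turn":[0,0,0]},
    {"travel":[0.002,0,0.0008],"turn":[0,0,0]}
  ]
}}

```text
time_s: 10.9
ee_pos: [563.6, -82.1, 75.5]
eef_rot: [[-0.0, 0.964, 0.266], [-0.0, 0.266, -0.964], [-1.0, -0.0, 0.0]]
wrist_force: [1.2, 0.0, -0.1]
width: 0.2
```

{"name": "play_rows", "arguments": {
  "moves": [
    {"travel":[0.001,0,0.0004],"turn":[0,0,0]},
    {"travel":[0.001,0,0.0004],"turn":[0,0,0]},
    {"travel":[0.001,0,0.0004],"turn":[0,0,0]}
  ]
}}

```text
time_s: 11.15
ee_pos: [563.7, -82.4, 74.6]
eef_rot: [[-0.0, 0.964, 0.266], [-0.0, 0.266, -0.964], [-1.0, -0.0, -0.0]]
wrist_force: [-1.0, 0.2, 0.7]
width: 0.3
```

```bash
python3 -c "
from h import *
cl()"
```

```text
t 11.15 pos [563.7 -82.4  74.6] yaw 15.4 down [-0. -0. -1.] q [ 20.  37. -26. 118.  30.  31. -12.] F [-1.   0.2  0.7] M [ 0.07 -0.08 -0.  ] w 0.3
clamp rel eye: x -0.1 y -89.6 z 40.6 F cx,cy,z -0.9 0.5
```

{"name": "play_rows", "arguments": {
  "moves": [
    {"travel":[0.001,0,0.0004],"turn":[0,0,0]},
    {"travel":[0.0015,0,0.0005],"turn":[0,0,0]},
    {"travel":[0.0015,0,0.0005],"turn":[0,0,0]}
  ]
}}

```text
time_s: 11.4
ee_pos: [563.8, -82.9, 73.1]
eef_rot: [[-0.0, 0.964, 0.266], [-0.0, 0.266, -0.964], [-1.0, -0.0, 0.0]]
wrist_force: [1.0, -0.0, 0.4]
width: 0.8
```

{"name": "play_rows", "arguments": {
  "moves": [
    {"travel":[0.0005,0,0.0002],"turn":[0,0,0]},
    {"travel":[0.001,0,0.0003],"turn":[0,0,0]},
    {"travel":[0.001,0,0.0003],"turn":[0,0,0]}
  ]
}}

```text
time_s: 11.65
ee_pos: [563.9, -83.3, 72.1]
eef_rot: [[-0.0, 0.964, 0.266], [-0.0, 0.266, -0.964], [-1.0, -0.0, 0.0]]
wrist_force: [0.5, -0.0, 0.4]
width: 0.2
```

```bash
python3 -c "
from h import *
cl()"
```

```text
t 11.65 pos [563.9 -83.3  72.1] yaw 15.4 down [-0. -0. -1.] q [ 20.  38. -25. 118.  30.  31. -12.] F [ 0.5 -0.   0.4] M [-0.01 -0.18 -0.08] w 0.2
clamp rel eye: x -0.1 y -90.4 z 38.1 F cx,cy,z 0.4 -0.1
```

{"name": "play_rows", "arguments": {
  "moves": [
    {"travel":[0.0005,0,0.0002],"turn":[0,0,0]},
    {"travel":[0.001,0,0.0003],"turn":[0,0,0]},
    {"travel":[0.001,0,0.0003],"turn":[0,0,0]}
  ]
}}

```text
time_s: 11.9
ee_pos: [564.1, -83.4, 71.3]
eef_rot: [[0.0, 0.964, 0.266], [-0.0, 0.266, -0.964], [-1.0, 0.0, 0.0]]
wrist_force: [0.0, 0.1, 3.1]
width: 0.8
```

{"name": "play_rows", "arguments": {
  "moves": [
    {"travel":[0.0005,0,0.0002],"turn":[0,0,0]},
    {"travel":[0.001,0,0.0003],"turn":[0,0,0]},
    {"travel":[0.001,0,0.0003],"turn":[0,0,0]}
  ]
}}

```text
time_s: 12.15
ee_pos: [564.2, -83.6, 70.7]
eef_rot: [[0.0, 0.964, 0.266], [-0.0, 0.266, -0.964], [-1.0, 0.0, 0.0]]
wrist_force: [-1.6, 0.6, 8.2]
width: 0.6
```

```bash
python3 -c "
from h import *
cl();a,d=snap('scene','s5');C=cloud('scene',d)
Q=C-EYE; x=Q@CX;y=Q@CY;z=Q[...,2]
m=(abs(x)<4.5)&(y<-10)&(y>-130)&(z>0)&(z<80)
i=np.argsort(-y[m]);print(np.stack([x[m],y[m],z[m]],1)[i].round(0).tolist())"
```

```text
t 12.15 pos [564.2 -83.6  70.7] yaw 15.4 down [ 0. -0. -1.] q [ 20.  38. -25. 118.  30.  31. -12.] F [-1.6  0.6  8.2] M [ 0.05  0.24 -0.01] w 0.6
clamp rel eye: x 0.1 y -90.8 z 36.7 F cx,cy,z -1.4 1.0
[[2.0, -10.0, 10.0], [-3.0, -11.0, 6.0], [0.0, -13.0, 11.0], [0.0, -13.0, 7.0], [3.0, -15.0, 10.0], [3.0, -15.0, 6.0], [0.0, -15.0, 10.0], [3.0, -17.0, 5.0], [1.0, -17.0, 8.0], [1.0, -17.0, 10.0], [2.0, -19.0, 8.0], [-0.0, -19.0, 12.0], [-0.0, -20.0, 9.0], [-2.0, -20.0, 14.0], [0.0, -22.0, 13.0], [0.0, -22.0, 9.0], [-2.0, -22.0, 13.0], [-0.0, -22.0, 4.0], [4.0, -23.0, 10.0], [2.0, -24.0, 11.0], [1.0, -24.0, 13.0], [-4.0, -24.0, 14.0], [-3.0, -24.0, 11.0], [3.0, -26.0, 12.0], [-1.0, -26.0, 11.0], [-2.0, -26.0, 16.0], [-3.0, -27.0, 11.0], [2.0, -28.0, 14.0], [2.0, -28.0, 10.0], [-0.0, -28.0, 15.0], [-2.0, -29.0, 16.0], [3.0, -30.0, 12.0], [2.0, -30.0, 14.0], [-0.0, -31.0, 14.0], [-1.0, -31.0, 17.0], [3.0, -33.0, 11.0], [1.0, -33.0, 16.0], [0.0, -33.0, 11.0], [-3.0, -33.0, 14.0], [2.0, -35.0, 18.0], [2.0, -35.0, 14.0], [-2.0, -35.0, 19.0], [-2.0, -35.0, 16.0], [2.0, -37.0, 17.0], [0.0, -37
[... 1182 characters left out ...]
0], [3.0, -60.0, 29.0], [4.0, -61.0, 27.0], [-1.0, -61.0, 31.0], [-1.0, -61.0, 27.0], [4.0, -62.0, 30.0], [-1.0, -63.0, 31.0], [-0.0, -63.0, 28.0], [-3.0, -64.0, 31.0], [3.0, -65.0, 29.0], [1.0, -65.0, 30.0], [-1.0, -65.0, 31.0], [-2.0, -66.0, 32.0], [2.0, -67.0, 34.0], [2.0, -67.0, 31.0], [-1.0, -68.0, 33.0], [4.0, -69.0, 37.0], [3.0, -69.0, 31.0], [4.0, -70.0, 25.0], [2.0, -70.0, 26.0], [-1.0, -70.0, 33.0], [-3.0, -70.0, 34.0], [4.0, -71.0, 32.0], [4.0, -71.0, 29.0], [2.0, -72.0, 33.0], [-0.0, -72.0, 34.0], [-1.0, -72.0, 36.0], [2.0, -74.0, 30.0], [-1.0, -74.0, 29.0], [-3.0, -75.0, 30.0], [-4.0, -75.0, 32.0], [3.0, -76.0, 30.0], [1.0, -76.0, 31.0], [-1.0, -76.0, 33.0], [-0.0, -81.0, 79.0]]
```

The force rose from 0.4 to 8.2 N over the last 2 mm, so the bolt is seated on the rest. The shank surface in the depth cloud fits 1.25 rad. Retreating straight up.

{"name": "play_rows", "arguments": {
  "moves": [
    {"travel":[-0.002,0,0],"turn":[0,0,0]},
    {"travel":[-0.008,0,0],"turn":[0,0,0]},
    {"travel":[-0.02,0,0],"turn":[0,0,0]},
    {"travel":[-0.045,0,0],"turn":[0,0,0]},
    {"travel":[-0.08,0,0],"turn":[0,0,0]}
  ]
}}

```text
time_s: 12.62
ee_pos: [562.6, -83.6, 149.9]
eef_rot: [[-0.004, 0.964, 0.266], [0.001, 0.266, -0.964], [-1.0, -0.004, -0.002]]
wrist_force: [1.0, -0.3, 0.3]
width: 0.5
```

{"name": "play_rows", "arguments": {
  "moves": [
    {"travel":[-0.03,0,-0.03],"turn":[0,0,0]},
    {"travel":[-0.06,0,-0.06],"turn":[0,0,0]},
    {"travel":[-0.08,0,-0.09],"turn":[0,0,0]},
    {"travel":[-0.08,0,-0.09],"turn":[0,0,0]},
    {"travel":[-0.08,0,-0.09],"turn":[0,0,0]}
  ]
}}

```text
time_s: 13.03
ee_pos: [540.4, 4.7, 232.6]
eef_rot: [[0.003, 0.963, 0.269], [-0.0, 0.269, -0.963], [-1.0, 0.003, 0.001]]
wrist_force: [-0.1, -1.6, -0.0]
width: 0.3
```

```bash
python3 -c "
from h import *
cl();a,d=snap('scene','s6')
Q=cloud('scene',d)-EYE; x=Q@CX;y=Q@CY;z=Q[...,2]
th=1.25
def fit(t):
  u=-y*np.sin(t)+z*np.cos(t); n=y*np.cos(t)+z*np.sin(t)
  m=(abs(x)<2.5)&(((u>20)&(u<60))|((u>97)&(u<118)))&(n>1)&(n<10); return (np.hypot(x[m],n[m])-5).mean().round(2),m.sum()
for t in(1.15,1.2,1.22,1.25,1.28): print(t,fit(t))
e=np.array([x,y,z]); u=-y*np.sin(th)+z*np.cos(th); n=y*np.cos(th)+z*np.sin(th)
m=(abs(x)<6)&(u>96)&(u<125)&(abs(n)<12); print(np.stack([u[m],x[m],n[m]],1).round(0).tolist())
m=(abs(n)<20)&(abs(x)<30)&(abs(x)>14)&(u>50)&(u<100);print('wing u',u[m].min(),u[m].max(),'n@x',np.polyfit(x[m],n[m],1))
cv2.imwrite('pics/c6.png',cv2.resize(a[170:310,240:400],(640,560),interpolation=3))"
```

```text
t 13.03 pos [540.4   4.7 232.6] yaw 15.6 down [ 0.003 -0.    -1.   ] q [ 19.  24. -35. 114.  18.  48. -11.] F [-0.1 -1.6 -0. ] M [-0.08 -0.13 -0.04] w 0.3
clamp rel eye: x 0.7 y 0.6 z 198.6 F cx,cy,z -0.5 -1.5
1.15 (np.float64(-1.77), np.int64(20))
1.2 (np.float64(-1.41), np.int64(42))
1.22 (np.float64(-0.98), np.int64(53))
1.25 (np.float64(0.29), np.int64(65))
1.28 (np.float64(1.15), np.int64(66))
[[119.0, -2.0, 7.0], [117.0, -3.0, 6.0], [115.0, -5.0, 4.0], [119.0, -2.0, 4.0], [117.0, -0.0, 7.0], [115.0, -0.0, 8.0], [112.0, -2.0, 7.0], [110.0, -2.0, 7.0], [108.0, -4.0, 6.0], [106.0, -5.0, 4.0], [120.0, -0.0, 0.0], [118.0, 1.0, 4.0], [116.0, 1.0, 5.0], [114.0, 2.0, 7.0], [112.0, 1.0, 6.0], [109.0, -3.0, 3.0], [108.0, 0.0, 8.0], [105.0, -2.0, 5.0], [103.0, -2.0, 6.0], [101.0, -3.0, 6.0], [99.0, -4.0, 6.0], [97.0, -4.0, 7.0], [119.0, 1.0, -1.0], [117.0, 2.0, 1.0], [115.0, 4.0, 5.0], [113.0, -1.0, -1.0], [111.0, 1.0, 4.0], [109.0, 1.0, 4.0], [107.0, 0.0, 4.0], [105.0, 0.0, 5.0], [103.0, -2.0, 3.0], [101.0, -2.0, 4.0], [99.0, 0.0, 8.0], [97.0, -2.0, 6.0], [114.0, 1.0, -3.0], [113.0, 3.0, 1.0], [110.0, 1.0, -0.0], [109.0, 4.0, 4.0], [107.0, 3.0, 5.0], [104.0, 2.0, 4.0], [102.0, 1.0, 3.0], [100.0, 1.0, 5.0], [98.0, 0.0, 4.0], [105.0, 2.0, -1.0], [103.0, 1.0, -2.0], [102.0, 4.0, 4.0], [100.0, 3.0, 4.0], [97.0, 2.0, 3.0], [99.0, 3.0, -0.0], [97.0, 5.0, 3.0]]
wing u 54.45629393352236 90.88949573658759 n@x [-0.11751972  4.7345803 ]
```

View pics/c6.png

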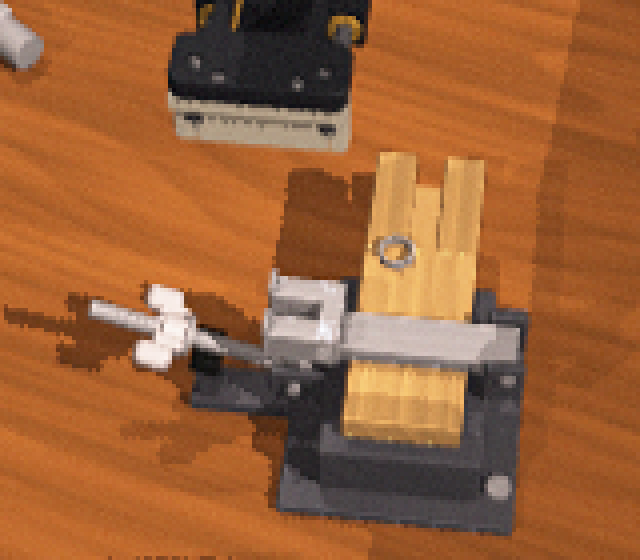

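The bolt lies on the rest at (208,350) with its free end at (95,310) and the nut out on the bare thread. The ring is untouched and the gripper is well clear. I'll hold briefly, then hand in.

{"name": "play_rows", "arguments": {
  "moves": [
    {"travel":[0,0,0],"turn":[0,0,0]},
    {"travel":[0,0,0],"turn":[0,0,0]},
    {"travel":[0,0,0],"turn":[0,0,0]}
  ]
}}

```text
time_s: 13.33
ee_pos: [539.9, 2.0, 229.3]
eef_rot: [[-0.002, 0.964, 0.264], [-0.0, 0.264, -0.964], [-1.0, -0.002, -0.0]]
wrist_force: [-0.2, -0.1, 0.3]
width: 0.6
```

```bash
python3 -c "
from h import *
cl(); print(job_done())"
```

```text
t 13.33 pos [539.9   2.  229.3] yaw 15.3 down [-0.002 -0.    -1.   ] q [ 19.  24. -35. 114.  19.  48. -11.] F [-0.2 -0.1  0.3] M [-0.11 -0.12  0.03] w 0.6
clamp rel eye: x -0.4 y -1.9 z 195.3 F cx,cy,z -0.2 -0.1
the job is handed in; nothing more can be done
None
```

The clamp is undone and the job is handed in at about 13.3 s; the hand-in reports no verdict. I gripped the wings and unscrewed the nut to about 3.03 rad with the bolt upright. I then released it, pushed the bolt out of the slot with closed fingertips, and eased it down onto its rest.

- **Bolt angle:** the depth image after I backed off fits about 1.24–1.25 rad, against the 1.22 needed. The margin is only 0.02–0.03 rad and the camera calibration is good to about 2 mm.
- **Nut:** the tilt of the wings in the same image matches about 3.02 rad, so it stayed unscrewed.
- **Forces:** the highest reading I saw at the wrist was 8.2 N, in the last push onto the rest. By leverage that is roughly 17 N on the rest itself, which I could not measure directly.
- **Surroundings:** the gripper was about 70 mm or more above everything and the wrist force was near zero at hand-in. The last picture, a crop around the clamp, shows the ring on the pin where it was; I did not re-measure the other bystanders.

No check failed. Small differences: my first estimate of the bolt's position was about 1–2 mm off, which I corrected from the grip force, and the depth cloud reads about 3 mm high at the bolt end (157 mm against 154).

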